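Strip the microscope specimen stacks and put the stage parts away

TASK

Two specimen stacks have come off the electron microscope's stage: take them apart and put the five pieces away. The resin specimen goes in the middle of the white dish, polished face up; the cup holder, the vise, the round riser and the square riser each go into the storage block whose recess has their shape and size, lying flat on its floor. Keep every piece upright and set it down gently, without dropping it.

Things in the scene. Friction and masses are not known exactly. Their poses are not given: they have to be found in the camera images.
- round_riser_mid (a point): Round riser: plain aluminium disc, 60 mm diameter, 30 mm high, about 230 g, a tiny tapped hole in its top. At the start it stands on the bench as the foot of one of the two stacks. Site: its centre, half-way up; z is up.
- square_riser_mid (a point): Square riser: plain aluminium block, 54 x 54 mm (x, y) and 30 mm high, about 240 g. At the start it stands on the bench as the foot of the other stack. Site: its centre, half-way up; z is up, x and y are square to its sides.
- cup_holder_mid (a point): Cup holder for the resin specimen: aluminium cylinder, 44 mm diameter, 20 mm high, about 70 g, with a round well of 34 mm diameter, 5 mm deep, in its top. At the start it rests loose on either of the two risers (its underside 30 mm above the bench) with the specimen standing in its well. Site: its centre, half-way up; z is up.
- vise_mid (a point): Small steel specimen vise, about 130 g: base 50 mm (x) x 32 mm (y), jaws across the full 32 mm width reaching 26 mm above the underside, a copper strip clamped between them 3 mm higher. Grip the middle jaw (x -8 to +6 mm) across y. At the start it rests loose on the riser without the cup holder. Site: middle of length and width, 13 mm above the underside; x along the length, z up.
- mount_mid (a point): Resin specimen: black resin cylinder, 30 mm diameter, 22 mm high, about 35 g, with a small bright metal section in its polished top. At the start it stands 5 mm deep in the cup holder's well (2 mm play all round), 17 mm showing; its underside is 15 mm above the cup holder's underside. Site: its centre, half-way up; z is up. 
- round_riser_place: Place of the round riser: the large round recess. Fixed block of grey plastic, 10 mm high, 104 x 104 mm, with a flat round recess of 76 mm diameter in its top, 6 mm deep, lined black. Origin: centre of the underside, on the bench; recess centred on it, recess floor 4 mm above it. z is up; x and y are square to the block's sides.
- square_riser_place: Place of the square riser: the square recess. Fixed block of grey plastic, 10 mm high, 94 x 94 mm, with a flat square recess of 68 x 68 mm in its top, 6 mm deep, lined black. Origin: centre of the underside, on the bench; recess centred on it, recess floor 4 mm above it. z is up; x and y are square to the recess's sides; the riser must be turned square to them to go in.
- cup_holder_place: Place of the cup holder: the small round recess. Fixed block of grey plastic, 10 mm high, 84 x 84 mm, with a flat round recess of 58 mm diameter in its top, 6 mm deep, lined black. Origin: centre of the underside, on the bench; recess centred on it, recess floor 4 mm above it. z is up; x and y are square to the block's sides.
- vise_place: Place of the vise: the oblong recess. Fixed block of grey plastic, 10 mm high, 90 x 72 mm (x, y), with a flat oblong recess of 64 mm (x) x 46 mm (y) in its top, 6 mm deep, lined black. Origin: centre of the underside, on the bench; recess centred on it, recess floor 4 mm above it. z is up; x is along the recess's length, y across it. The vise must lie along it, either way round.
- dish: Place of the resin specimen: fixed open round white dish, 84 mm across its rim, 12 mm high, walls 3 mm, flat floor of 74 mm diameter. Origin: centre of the underside, on the bench; the inner floor is 4 mm above it, the rim 12 mm above it. z is up.

How it is judged:
At the end, for the whole second after the job is handed in: Each piece stands in its own place, upright (within 0.08 rad), seated on its floor (height within 3 mm), released and at rest: the cup holder, vise, round riser and square riser within 12 mm of the centre of their own recesses, the resin specimen within 20 mm of the middle of the dish (horizontal distance between round_riser_mid and round_riser_place below 0.012 m and z of round_riser_mid in the frame of round_riser_place between 0.016 and 0.022 m and angle between each of round_riser_mid, square_riser_mid, cup_holder_mid, vise_mid, mount_mid's own z axis and vertical below 0.08 rad and linear speed of each of round_riser, square_riser, cup_holder, vise, mount below 0.02 m/s and angular speed of each of round_riser, square_riser, cup_holder, vise, mount below 0.2 rad/s and horizontal distance between square_riser_mid and square_riser_place below 0.012 m and z of square_riser_mid in the frame of square_riser_place between 0.016 and 0.022 m and horizontal distance between cup_holder_mid and cup_holder_place below 0.012 m and z of cup_holder_mid in the frame of cup_holder_place between 0.011 and 0.017 m and horizontal distance between vise_mid and vise_place below 0.012 m and z of vise_mid in the frame of vise_place between 0.014 and 0.02 m and horizontal distance between mount_mid and dish below 0.02 m and z of mount_mid in the frame of dish between 0.012 and 0.018 m); the robot touches nothing.
It fails at once if a piece is tipped over (more than 40 degrees) (angle between any of round_riser_mid, square_riser_mid, cup_holder_mid, vise_mid, mount_mid's own z axis and vertical above 0.7 rad).
It fails at once if a piece is banged onto its place (over 60 N) (contact force between round_riser and round_riser_place above 60 N or contact force between square_riser and square_riser_place above 60 N or contact force between cup_holder and cup_holder_place above 60 N or contact force between vise and vise_place above 60 N or contact force between mount and dish above 60 N).
It fails at once if a piece is dropped or thrown: it flies free, touching nothing, at over 0.45 m/s (a fall of about 10 mm) ((linear speed of round_riser above 0.45 m/s and contact force between round_riser and anything else below 0.02 N) or (linear speed of square_riser above 0.45 m/s and contact force between square_riser and anything else below 0.02 N) or (linear speed of cup_holder above 0.45 m/s and contact force between cup_holder and anything else below 0.02 N) or (linear speed of vise above 0.45 m/s and contact force between vise and anything else below 0.02 N) or (linear speed of mount above 0.45 m/s and contact force between mount and anything else below 0.02 N)).
It also fails if it takes over 128 s, if anything falls off the work surface, if the arm or the gripper's body presses on something with over 40 N, if the wrist force passes 120 N, or if a joint passes its speed limit or range.

ROBOT

A 6-joint arm with a two-finger parallel gripper is mounted at the origin on the work surface. World frame = base frame: x ahead of the robot, y to its left, z up, the work surface at z = 0. Lengths are in m, angles in rad, forces in N, time in s.
With the tool pointing down it reaches from about 0.25 to 0.85 m from the base axis. Payload 12.5 kg.
Tool frame: the origin (TCP) lies at the very end of the fingers, on their centre line; the grasp point (between the pads) lies 19 mm behind it (robot.grip_depth is the distance from the TCP to the grasp point, in m); z points along the fingers, y is the line along which they close (so a half turn about z gives the same grasp; the last joint's range is limited). The gripper opens to 93 mm and grips with 3 to 60 N. Pads are 15 mm wide; open, the fingers measure 128 mm over their backs; the gripper's body (75 mm by 188 mm) begins 65 mm behind the grasp point.
Start: joints at [1.115, 0.351, 1.652, -0, 1.139, -0.085], TCP at [0.199, 0.513, 0.219] pointing down, gripper open.
Joint ranges: [-2.75, 2.75], [-0.79, 2.1], [0.01, 2.65], [-1.57, 4.71], [0.07, 3.14], [-2.87, 2.87]. Speed limits (rad/s): [2.22, 2.22, 2.79, 3.14, 3.14, 3.14].

INTERFACE

Orientations are given as a unit quaternion [x, y, z, w].
In Python, from station import robot gives the robot as it stands.
- The arm moves only by the tool move_arm, never from a script. Its argument "commands" is a list of rows, each a list of 5 numbers: the shift along the world's x, y, z in cm, then the turn about the world's z in degrees, then the finger opening in cm, from 0 to 9.3. A call has exactly 5 rows; each row shifts and turns the commanded pose from where the row before left it; what a row does not reach is not made up. A row lasts 1/8 s, in which the tool goes at most 62.5 mm and 10.7 degrees, less where a joint would pass 70% of its speed; a pose out of reach is approached as far as the arm can. A call is refused whole if a number of a shift passes 6.25 or a number of a turn 10.7, either way. A call with a gripper value outside its range is refused whole. The fingers move at their own pace and stop on an object; "grip_force" is the grip in N (left out, the last holds). Time passes only in rows, so rows that do not move let the fingers close, or fill a call up. It gives the time, the measured TCP pose, the force, the opening and the grip force at its end, in the units of the state.
- robot.observe(): the state, without advancing time (a new reading comes with each control period).
- robot.get_image(name): name is "scene" or "top"; returns a dict with "img" (420x560x3 uint8, red, green, blue), "fovy" (degrees; the focal length in pixels is half the picture's height over the tangent of half this angle, whatever the lens; pixels are square), "cx", "cy" (the principal point, pixels), "R" (3x3) and "t" (3): a world point X has camera coordinates R X + t. Camera axes: x right, y down, z forward; pixel columns grow to the right and rows downward; lengths in m; the calibration is good to about 2 mm. A picture is of the moment at which its call begins. There is no depth.
- robot.hand_in(): hands the job in; it is judged then, once.
The state is a dict: "time_s": time; "joint_positions": joint angles; "joint_vel": joint speeds; "joint_torque": joint torques, N m; "eef_pos": TCP position; "eef_rot": TCP orientation; "ft_force": force on the tool from outside, world axes, zero at the start; "moment": the same for the moment, N m; "finger_gap": finger opening in m; "gripper_force": force on a finger pad.
Only numpy, scipy, OpenCV 4.12 (cv2) and the standard library are available. Lean on these libraries where they do the work, as an engineer would, in place of code of your own. Each camera call takes 0.05 s, during which the arm holds its last target. There are 200 camera calls.

## Working session

There is one attempt and no reset: what is moved stays moved. The work goes in short steps, Python scripts to look and compute and a tool call to move; the robot and the scene stay as the last step left them, time stands still between calls to the robot, and variables do not carry over. Pictures are saved under pics/ and viewed, at most 14 in all, crops included, and the job is handed in when it is done.

Besides the shell and the picture viewer there is one more tool, called after ">>>" as name([rows], argument=value, ...), one row to a line, values as JSON. move_arm: Moves the arm, as the interface text tells. Its arguments: {"type":"object","properties":{"commands":{"type":"array"},"grip_force":{"type":"number"}},"required":["commands"]}

```bash
mkdir -p pics
cat > h.py <<'E'
import numpy as np, cv2
from station import robot
def snap(name,fn):
    d=robot.get_image(name); cv2.imwrite('pics/'+fn,d['img'][:,:,::-1]); np.savez('pics/'+fn[:-4]+'.npz',**{k:np.array(v) for k,v in d.items()}); return d
def load(fn): return dict(np.load('pics/'+fn+'.npz'))
def ray(d,u,v,z):
    f=d['img'].shape[0]/2/np.tan(np.radians(float(d['fovy']))/2)
    R,t=np.array(d['R']),np.array(d['t'])
    c=-R.T@t; w=R.T@np.array([(u-d['cx'])/f,(v-d['cy'])/f,1]); return c+w*(z-c[2])/w[2]
def proj(d,X):
    f=d['img'].shape[0]/2/np.tan(np.radians(float(d['fovy']))/2)
    p=np.array(d['R'])@np.array(X)+np.array(d['t']); return np.array([d['cx']+f*p[0]/p[2],d['cy']+f*p[1]/p[2]])
E
python3 - <<'E'
from h import *
for n in('scene','top'):
    d=snap(n,n+'0.png'); print(n,d['fovy'],-np.array(d['R']).T@np.array(d['t']),np.array(d['R'])[2])
print(robot.observe())
E
```

```text
scene 46.665516228460824 [1.05915889 0.60527311 0.9810994 ] [-0.41622541 -0.49844249 -0.76046795]
top 43.82019799745226 [0.42306011 0.00388791 1.3876965 ] [ 0.10223257 -0.01248653 -0.99468215]
{'time_s': 0.1, 'joint_positions': array([ 1.11537910e+00,  3.51183966e-01,  1.65235519e+00, -1.25352091e-05,
        1.13907254e+00, -8.45739469e-02]), 'joint_vel': array([ 0.00107376, -0.00171427, -0.00133363, -0.00045199, -0.00091603,
        0.0005832 ]), 'joint_torque': array([ 1.53638768e-03, -4.98016012e+01, -2.85704184e+01,  7.01221428e-02,
        2.38266232e-02, -1.76327961e-05]), 'eef_pos': array([0.19915338, 0.51235344, 0.21815624]), 'eef_rot': array([ 1.84358360e-01,  9.82858960e-01, -4.92582404e-04, -1.30418730e-04]), 'ft_force': array([-0.19990473,  0.16394714,  1.16846405]), 'moment': array([-0.00657853, -0.02302143, -0.05555442]), 'gripper_force': 0.0, 'finger_gap': 0.0930269977722168}
```

View pics/top0.png

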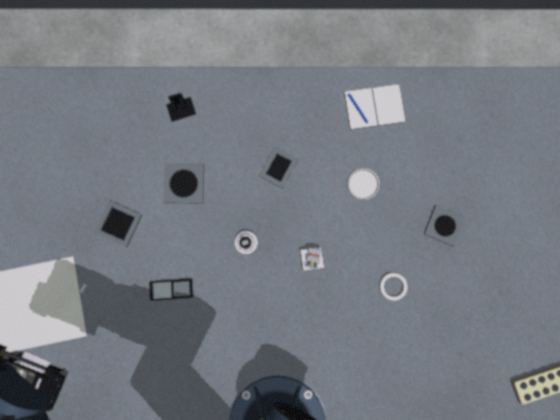

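View pics/scene0.png

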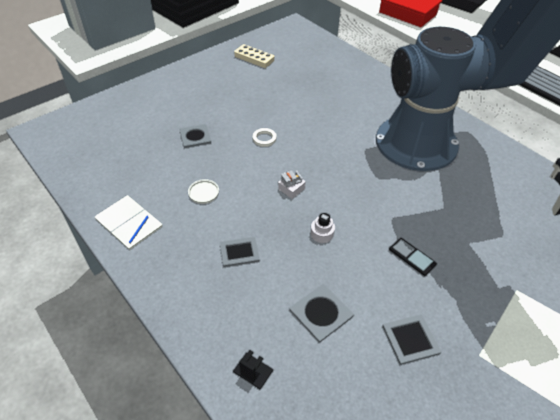

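The top view shows the round stack with the specimen at (245,242), the square stack with the vise at (312,259), the dish at (364,184), the round recesses at (184,184) large and (445,225) small, the square recess at (119,223) and the oblong one at (279,167). A decoy ring sits at (393,287).

Run:
```python
from h import *
T=load('top0'); S=load('scene0')
g=cv2.cvtColor(T['img'],cv2.COLOR_RGB2GRAY)
# recesses: dark blobs in top
for n,(u,v),L in [('round',(184,184),.004),('square',(119,223),.004),('cup',(445,225),.004),('vise',(279,167),.004)]:
    s=30;c=g[v-s:v+s,u-s:u+s]; m=(c<45).astype(np.uint8)
    k,lab,st,ce=cv2.connectedComponentsWithStats(m); i=lab[s,s]
    cnt=cv2.findContours((lab==i).astype(np.uint8),0,2)[0][0]
    P=np.array([ray(T,u-s+p[0][0],v-s+p[0][1],L)[:2] for p in cnt],np.float32)
    print(n,st[i][4],ray(T,u-s+ce[i][0],v-s+ce[i][1],L).round(4),cv2.minAreaRect(P))
u,v,s=364,184,28;c=g[v-s:v+s,u-s:u+s];m=(c>165).astype(np.uint8);ce=cv2.connectedComponentsWithStats(m);i=ce[1][s,s];print('dish',ce[2][i],ray(T,u-s+ce[3][i][0],v-s+ce[3][i][1],.009))
def crop(d,u,v,s=20,k=10): return cv2.resize(d['img'][v-s:v+s,u-s:u+s,::-1],None,fx=k,fy=k,interpolation=cv2.INTER_CUBIC)
a=np.hstack([crop(T,245,242,20,7),crop(T,312,259,20,7)]);b=np.hstack([crop(S,323,228,20,7),crop(S,291,184,20,7)])
o=np.vstack([a,b]);cv2.imwrite('pics/c1.png',o);print(o.shape)
```

```text
round 519 [0.6234 0.2455 0.004 ] ((0.6234502792358398, 0.24485787749290466), (0.06682664901018143, 0.0646810308098793), 89.826416015625)
square 544 [0.5163 0.4178 0.004 ] ((0.5164436101913452, 0.4180275499820709), (0.06239035725593567, 0.06189417839050293), 65.9366455078125)
cup 277 [ 0.5072 -0.4509  0.004 ] ((0.508009135723114, -0.45174890756607056), (0.048107195645570755, 0.04819270595908165), 87.95787048339844)
vise 304 [ 0.6656 -0.0088  0.004 ] ((0.6661072373390198, -0.00840717926621437), (0.039688125252723694, 0.05701413005590439), 63.397605895996094)
dish [ 13  13  28  30 640] [ 0.6192909  -0.23263417  0.009     ]
(560, 560, 3)
```

View pics/c1.png

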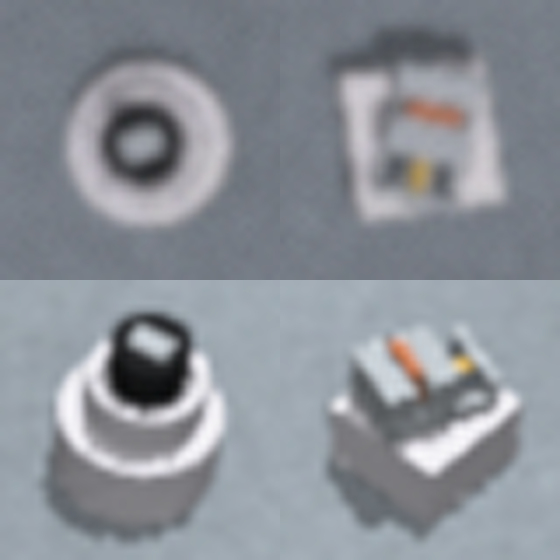

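The crops show the specimen's top centre at about (245,242) in the top view, with the cup holder on the round riser. The vise is turned about -12° on the square riser, which is itself turned about +6°.

Run:
```python
from h import *
T=load('top0'); S=load('scene0')
def q(x,y,ox,oy): return (x+.5)/7-.5+ox,(y+.5)/7-.5+oy
tA=(225,222);tB=(292-40,239);sA=(303,208-40);sB=(271-40,164-40)
P=lambda d,x,y,o,z:ray(d,*q(x,y,*o),z)[:2].round(4)
print('mount top',P(T,141,144,tA,.067),P(S,152,339,sA,.067))
print('riser top circ',P(T,149,142,tA,.030))
print('sq corners top T',[P(T,x,y,tB,.03) for x,y in((340,75),(365,220),(505,205),(484,62))])
print('sq corners top S',[P(S,x,y,sB,.03) for x,y in((332,402),(435,474),(519,391))])
print('vise jaw top mid T',P(T,427,138,tB,.056),'S',P(S,434,352,sB,.056),'strip T',P(T,408,106,tB,.059),P(T,462,118,tB,.059),'strip S',P(S,395,342,sB,.059),P(S,420,380,sB,.059))
g=cv2.cvtColor(S['img'],cv2.COLOR_RGB2GRAY)
for n,X in [('round',(.6234,.2455,.004)),('square',(.5163,.4178,.004)),('cup',(.5072,-.4509,.004)),('vise',(.6656,-.0088,.004))]:
    u,v=proj(S,X).round().astype(int); s=30;c=g[v-s:v+s,u-s:u+s]; m=(c<45).astype(np.uint8)
    k,lab,st,ce=cv2.connectedComponentsWithStats(m); i=lab[s,s]
    print(n,st[i],ray(S,u-s+ce[i][0],v-s+ce[i][1],.006).round(4))
```

```text
mount top [0.4632 0.0777] [0.4639 0.0788]
riser top circ [0.465  0.0768]
sq corners top T [array([ 0.4451, -0.0638]), array([ 0.3918, -0.0726]), array([ 0.397 , -0.1244]), array([ 0.4497, -0.1173])]
sq corners top S [array([ 0.4518, -0.1151]), array([ 0.4458, -0.0602]), array([ 0.3908, -0.0735])]
vise jaw top mid T [ 0.4218 -0.0939] S [ 0.4205 -0.0915] strip T [ 0.4333 -0.0869] [ 0.4289 -0.1065] strip S [ 0.4307 -0.1029] [ 0.4367 -0.0811]
round [ 15  18  31  26 635] [0.6245 0.2474 0.006 ]
square [ 12  15  37  31 725] [0.5171 0.4195 0.006 ]
cup [ 22  26  17   9 117] [ 0.5085 -0.4479  0.006 ]
vise [ 18  24  25  15 270] [ 0.6668 -0.0065  0.006 ]
```

>>> move_arm([
  [2.65,-4.35,0,0,9.3],
  [2.65,-4.35,0,0,9.3],
  [2.65,-4.35,0,0,8],
  [2.65,-4.35,0,0,7],
  [2.65,-4.35,0,0,6],
], grip_force=15)

```text
time_s: 0.72
eef_pos: [0.3323, 0.2936, 0.2186]
eef_rot: [0.184, 0.983, -0.0, -0.0]
ft_force: [1.2, -0.6, -0.2]
finger_gap: 0.0674
gripper_force: 0.0
```

>>> move_arm([
  [2.65,-4.35,-2,0,6],
  [2.65,-4.35,-2,0,6],
  [2.65,-4.35,-2,0,6],
  [2.65,-4.35,-2,0,6],
  [2.65,-4.35,-1,0,6],
])

```text
time_s: 1.35
eef_pos: [0.4645, 0.076, 0.1276]
eef_rot: [0.184, 0.983, -0.0, -0.001]
ft_force: [1.0, 1.0, 0.5]
finger_gap: 0.06
gripper_force: 0.0
```

>>> move_arm([
  [0,0,0,0,6],
  [0,0,0,0,6],
  [0,0,0,0,6],
  [0,0,0,0,6],
  [0,0,0,0,6],
])

```text
time_s: 1.98
eef_pos: [0.4641, 0.0781, 0.1288]
eef_rot: [0.184, 0.983, 0.0, 0.0]
ft_force: [0.3, -0.2, -0.6]
finger_gap: 0.06
gripper_force: 0.0
```

>>> move_arm([
  [0,0,-2,0,6],
  [0,0,-2,0,6],
  [0,0,-1.5,0,6],
  [0,0,-1,0,6],
  [0,0,-0.8,0,6],
])

```text
time_s: 2.6
eef_pos: [0.4644, 0.0777, 0.0553]
eef_rot: [0.184, 0.983, 0.0, 0.0]
ft_force: [0.4, 0.3, 0.0]
finger_gap: 0.0602
gripper_force: 0.0
```

>>> move_arm([
  [0,0,0,0,5],
  [0,0,0,0,4],
  [0,0,0,0,3],
  [0,0,0,0,2.5],
  [0,0,0,0,2.5],
])

```text
time_s: 3.22
eef_pos: [0.4645, 0.0776, 0.0559]
eef_rot: [0.184, 0.983, 0.0, 0.0]
ft_force: [-1.0, -0.2, 3.1]
finger_gap: 0.0289
gripper_force: 15.0
```

Run:
```python
from h import *
d=snap('scene','g1.png');u,v=proj(d,(.4635,.078,.06)).astype(int);cv2.imwrite('pics/g1c.png',cv2.resize(d['img'][v-50:v+50,u-60:u+60,::-1],None,fx=5,fy=5,interpolation=2))
```

```text
(no output)
```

View pics/g1c.png

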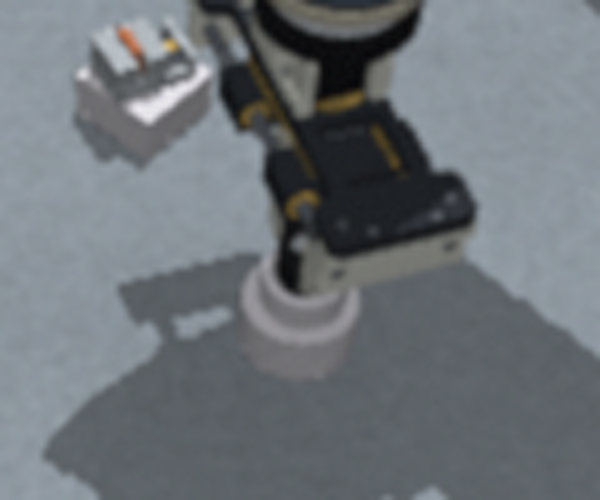

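The fingers hold the specimen above the cup's rim, near pixel (300,275) of the crop, and nothing else has moved. Lifting and carrying it to the dish.

>>> move_arm([
  [0,0,0.5,0,2.5],
  [0,0,1.5,0,2.5],
  [0,0,2,0,2.5],
  [0,0,2,0,2.5],
  [0,0,1,0,2.5],
])

```text
time_s: 3.9
eef_pos: [0.4647, 0.0777, 0.1272]
eef_rot: [0.184, 0.983, 0.0, 0.001]
ft_force: [0.2, 0.9, 0.5]
finger_gap: 0.0286
gripper_force: 15.0
```

>>> move_arm([
  [0.7,-1.4,0,0,2.5],
  [1.4,-2.8,0,0,2.5],
  [1.75,-3.5,0,0,2.5],
  [1.95,-3.9,0,0,2.5],
  [1.95,-3.9,0,0,2.5],
])

```text
time_s: 4.53
eef_pos: [0.5421, -0.0796, 0.1248]
eef_rot: [0.184, 0.983, -0.0, -0.001]
ft_force: [0.7, 0.2, -1.6]
finger_gap: 0.0282
gripper_force: 15.0
```

>>> move_arm([
  [1.95,-3.9,0,0,2.5],
  [1.95,-3.9,0,0,2.5],
  [1.75,-3.5,-1,0,2.5],
  [1.4,-2.8,-2,0,2.5],
  [0.7,-1.4,-2,0,2.5],
])

```text
time_s: 5.15
eef_pos: [0.6191, -0.235, 0.0738]
eef_rot: [0.185, 0.983, -0.0, -0.0]
ft_force: [-0.6, -1.1, -0.1]
finger_gap: 0.0286
gripper_force: 15.0
```

>>> move_arm([
  [0,0,-1.5,0,2.5],
  [0,0,-1.5,0,2.5],
  [0,0,-1.0,0,2.5],
  [0,0,-0.5,0,2.5],
  [0,0,0,0,2.5],
])

```text
time_s: 5.78
eef_pos: [0.6193, -0.2322, 0.0307]
eef_rot: [0.184, 0.983, -0.0, 0.0]
ft_force: [0.5, -0.1, -0.1]
finger_gap: 0.0286
gripper_force: 15.0
```

>>> move_arm([
  [0,0,-0.5,0,2.5],
  [0,0,-0.4,0,2.5],
  [0,0,-0.3,0,2.5],
  [0,0,-0.2,0,2.5],
  [0,0,-0.1,0,2.5],
])

```text
time_s: 6.4
eef_pos: [0.6193, -0.2324, 0.0156]
eef_rot: [0.184, 0.983, 0.0, 0.0]
ft_force: [-0.1, -0.6, -0.7]
finger_gap: 0.0286
gripper_force: 15.0
```

>>> move_arm([
  [0,0,-0.1,0,2.5],
  [0,0,0,0,2.8],
  [0,0,0,0,3.2],
  [0,0,0,0,4],
  [0,0,0,0,4.5],
])

```text
time_s: 7.02
eef_pos: [0.6193, -0.2324, 0.0145]
eef_rot: [0.184, 0.983, 0.0, -0.0]
ft_force: [1.1, -0.3, 0.2]
finger_gap: 0.0438
gripper_force: 0.0
```

>>> move_arm([
  [0,0,1,0,4.5],
  [0,0,2,0,4.5],
  [0,0,3,0,5],
  [0,0,3,0,6],
  [0,0,1,0,6.5],
])

```text
time_s: 7.65
eef_pos: [0.6203, -0.2328, 0.1178]
eef_rot: [0.184, 0.983, -0.0, 0.002]
ft_force: [0.1, -0.4, 0.4]
finger_gap: 0.0633
gripper_force: 0.0
```

Run:
```python
from h import *
d=snap('scene','g2.png')
def cr(X): 
    u,v=proj(d,X).astype(int);return cv2.resize(d['img'][v-30:v+30,u-30:u+30,::-1],None,fx=6,fy=6,interpolation=2)
cv2.imwrite('pics/g2c.png',np.hstack([cr((.465,.077,.04)),cr((.619,-.2326,.01))]))
```

```text
(no output)
```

View pics/g2c.png

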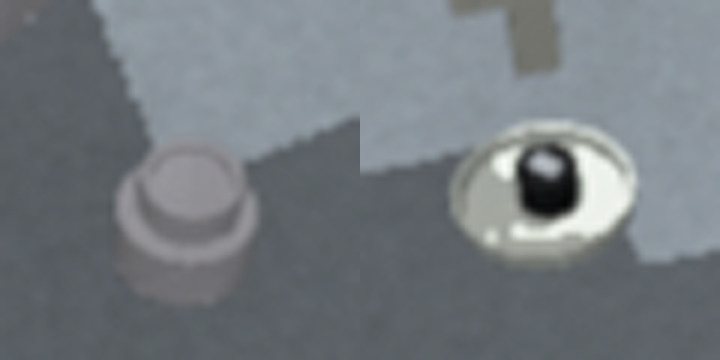

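The specimen stands upright in the dish, slightly up from its centre at crop pixel (547,180). The cup holder's top is centred at (192,186) and is still on the riser.

Run:
```python
from h import *
d=load('g2');u,v=proj(d,(.465,.077,.04)).astype(int)
print(ray(d,u-30+192/6-.4,v-30+186/6-.4,.05), ray(d,u-30+187/6-.4,v-30+213/6-.4,.03))
print('vise now',robot.observe()['eef_pos'])
u,v=proj(d,(.619,-.2326,.01)).astype(int);print(ray(d,u-30+187/6-.4,v-30+162/6-.4,.026))
```

```text
[0.46896893 0.08384604 0.05      ] [0.46805649 0.08216517 0.03      ]
vise now [ 0.62022569 -0.23277095  0.11777736]
[ 0.61776166 -0.23196804  0.026     ]
```

>>> move_arm([
  [-0.8,1.5,0,0,6.5],
  [-1.5,3.0,0,0,6.5],
  [-2.15,4.35,0,0,6.5],
  [-2.15,4.35,0,0,6.5],
  [-2.15,4.35,0,0,6.5],
])

```text
time_s: 8.32
eef_pos: [0.5305, -0.0556, 0.114]
eef_rot: [0.184, 0.983, 0.0, -0.0]
ft_force: [0.1, 0.5, 0.1]
finger_gap: 0.0649
gripper_force: 0.0
```

>>> move_arm([
  [-2.15,4.35,0,0,6.5],
  [-2.15,4.35,0,0,6.5],
  [-1.6,3.1,-1,0,6.5],
  [-0.8,1.6,-1,0,6.5],
  [0,0,-0.5,0,6.5],
])

```text
time_s: 8.95
eef_pos: [0.4644, 0.0774, 0.0888]
eef_rot: [0.184, 0.983, -0.0, -0.001]
ft_force: [1.4, 0.6, 0.1]
finger_gap: 0.0654
gripper_force: 0.0
```

Run:
```python
from h import *
d=load('g2');u,v=proj(d,(.465,.077,.04)).astype(int);o=(u-30,v-30);print(o)
print('scene0 riser',ray(load('scene0'),322.8,226.1,.03))
# edge rows/cols of aluminium vs bench, both images: reddish-ness (R-B)
for f in('scene0','g2'):
    im=load(f)['img'].astype(int); w=im[o[1]:o[1]+60,o[0]:o[0]+60]; m=((w[...,0]-w[...,2])>-3).astype(np.uint8)
    k,l,s,c=cv2.connectedComponentsWithStats(m); i=1+s[1:,4].argmax(); print(f,s[i],c[i])
```

```text
(np.int64(292), np.int64(192))
scene0 riser [0.46575654 0.07982008 0.03      ]
scene0 [26 26  7  9 29] [29.         30.37931034]
g2 [19 39  5  5  9] [20.66666667 41.33333333]
```

>>> move_arm([
  [0.2,0.15,-1.5,0,6.5],
  [0,0,-1.5,0,6.5],
  [0,0,-1,0,6.5],
  [0,0,-0.7,0,6.5],
  [0,0,-0.4,0,6.5],
])

```text
time_s: 9.57
eef_pos: [0.4668, 0.0785, 0.0382]
eef_rot: [0.184, 0.983, -0.0, -0.0]
ft_force: [-0.4, -0.2, 0.8]
finger_gap: 0.0651
gripper_force: 0.0
```

>>> move_arm([
  [0,0,0,0,6],
  [0,0,0,0,5.2],
  [0,0,0,0,4.6],
  [0,0,0,0,4.2],
  [0,0,0,0,3.9],
])

```text
time_s: 10.2
eef_pos: [0.4669, 0.0786, 0.0388]
eef_rot: [0.184, 0.983, 0.0, 0.0]
ft_force: [0.2, -0.1, 3.1]
finger_gap: 0.0438
gripper_force: 15.0
```

>>> move_arm([
  [0,0,0.2,0,3.9],
  [0,0,0.5,0,3.9],
  [0,0,1,0,3.9],
  [0,0,2,0,3.9],
  [0,0,2,0,3.9],
])

```text
time_s: 10.82
eef_pos: [0.4668, 0.0786, 0.0968]
eef_rot: [0.184, 0.983, 0.0, 0.0]
ft_force: [0.4, -0.5, -0.1]
finger_gap: 0.0435
gripper_force: 15.0
```

>>> move_arm([
  [0.1,-1.2,0.5,0,3.9],
  [0.2,-2.6,0.5,0,3.9],
  [0.3,-4,0,0,3.9],
  [0.4,-5,0,0,3.9],
  [0.4,-5,0,0,3.9],
])

```text
time_s: 11.45
eef_pos: [0.4804, -0.1015, 0.1054]
eef_rot: [0.184, 0.983, -0.0, -0.0]
ft_force: [0.2, 0.3, -0.8]
finger_gap: 0.0435
gripper_force: 15.0
```

>>> move_arm([
  [0.4,-5,0,0,3.9],
  [0.4,-5,0,0,3.9],
  [0.4,-5,0,0,3.9],
  [0.4,-5,0,0,3.9],
  [0.4,-5,0,0,3.9],
])

```text
time_s: 12.08
eef_pos: [0.4999, -0.3516, 0.1052]
eef_rot: [0.185, 0.983, 0.0, -0.0]
ft_force: [1.0, -0.4, -0.3]
finger_gap: 0.0436
gripper_force: 15.0
```

>>> move_arm([
  [0.3,-4,-1,0,3.9],
  [0.3,-3.5,-1.5,0,3.9],
  [0.1,-2.6,-1.5,0,3.9],
  [0,0,-1.5,0,3.9],
  [0,0,-0.5,0,3.9],
])

```text
time_s: 12.7
eef_pos: [0.5068, -0.4495, 0.0441]
eef_rot: [0.184, 0.983, 0.001, -0.001]
ft_force: [0.5, 0.2, -0.6]
finger_gap: 0.0433
gripper_force: 15.0
```

>>> move_arm([
  [0.1,-0.1,-1,0,3.9],
  [0,0,-0.8,0,3.9],
  [0,0,-0.5,0,3.9],
  [0,0,-0.3,0,3.9],
  [0,0,-0.2,0,3.9],
])

```text
time_s: 13.32
eef_pos: [0.5089, -0.4514, 0.0177]
eef_rot: [0.184, 0.983, -0.0, 0.0]
ft_force: [-0.1, -0.2, -0.3]
finger_gap: 0.0434
gripper_force: 15.0
```

>>> move_arm([
  [0,0,-0.1,0,3.9],
  [0,0,-0.1,0,3.9],
  [0,0,-0.1,0,3.9],
  [0,0,-0.1,0,3.9],
  [0,0,0,0,3.9],
])

```text
time_s: 13.95
eef_pos: [0.5087, -0.4513, 0.0135]
eef_rot: [0.184, 0.983, 0.0, -0.0]
ft_force: [0.2, -0.4, -1.1]
finger_gap: 0.044
gripper_force: 15.0
```

>>> move_arm([
  [0,0,-0.1,0,3.9],
  [0,0,0,0,4.4],
  [0,0,0,0,4.8],
  [0,0,0,0,5.5],
  [0,0,0,0,5.8],
])

```text
time_s: 14.58
eef_pos: [0.5087, -0.4514, 0.0126]
eef_rot: [0.184, 0.983, 0.0, -0.0]
ft_force: [0.5, 0.1, 0.1]
finger_gap: 0.0574
gripper_force: 0.0
```

>>> move_arm([
  [0,0,1,0,5.8],
  [0,0,2,0,6.5],
  [0,0,3,0,7.5],
  [-0.2,3,3,0,8],
  [-0.3,4.5,0,0,8.5],
])

```text
time_s: 15.2
eef_pos: [0.5049, -0.3773, 0.1067]
eef_rot: [0.185, 0.983, -0.002, 0.003]
ft_force: [1.6, -0.2, -0.2]
finger_gap: 0.0838
gripper_force: 0.0
```

>>> move_arm([
  [-0.4,5.2,0,0,8.5],
  [-0.4,5.2,0,0,8.5],
  [-0.4,5.2,0,0,8.5],
  [-0.4,5.2,0,0,8.5],
  [-0.4,5.2,0,0,8.5],
])

```text
time_s: 15.82
eef_pos: [0.484, -0.115, 0.1042]
eef_rot: [0.184, 0.983, -0.0, 0.001]
ft_force: [-0.5, -0.5, 0.3]
finger_gap: 0.0847
gripper_force: 0.0
```

Run:
```python
from h import *
d=snap('scene','g3.png');t=snap('top','t3.png')
def cr(d,X): 
    u,v=proj(d,X).astype(int);u=min(max(u,30),530);print(u-30,v-30);return cv2.resize(d['img'][v-30:v+30,u-30:u+30,::-1],None,fx=6,fy=6,interpolation=2)
cv2.imwrite('pics/g3c.png',np.hstack([cr(d,(.508,-.4505,.01)),cr(t,(.465,.077,.03))]))
```

```text
164 103
215 211
```

View pics/g3c.png

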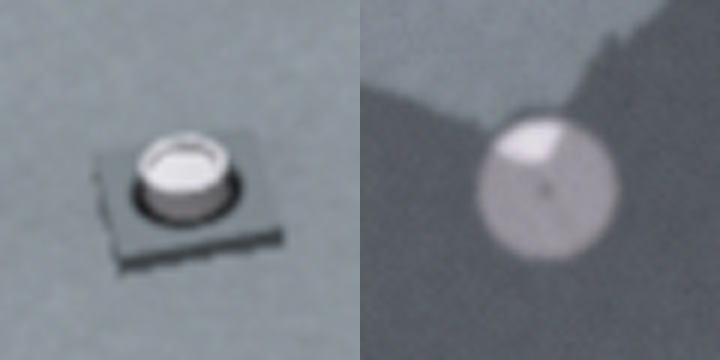

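The cup holder sits upright and centred in its recess, with its rim at crop pixel (185,165). The bare round riser's hole is at about (545,190), so it has hardly moved.

>>> move_arm([
  [-0.4,4.5,0,0,8.8],
  [-0.5,5,0,0,8.8],
  [-0.5,5,0,0,8.8],
  [-0.4,3.5,-1,0,8.8],
  [-0.1,1.4,-1.5,0,8.8],
])

```text
time_s: 16.55
eef_pos: [0.4656, 0.0786, 0.0784]
eef_rot: [0.184, 0.983, 0.0, 0.001]
ft_force: [0.0, -0.2, 0.4]
finger_gap: 0.0879
gripper_force: 0.0
```

>>> move_arm([
  [0,0,-2,0,8.8],
  [0,0,-2,0,8.8],
  [0,0,-1.5,0,8.8],
  [0,0,-1,0,8.8],
  [0,0,-0.5,0,8.8],
])

```text
time_s: 17.18
eef_pos: [0.4649, 0.0774, 0.0072]
eef_rot: [0.185, 0.983, -0.0, -0.0]
ft_force: [-0.3, -0.8, 0.3]
finger_gap: 0.0884
gripper_force: 0.0
```

>>> move_arm([
  [0,0,0.2,0,7.5],
  [0,0,0,0,6.8],
  [0,0,0,0,6.2],
  [0,0,0,0,5.8],
  [0,0,0,0,5.5],
], grip_force=25)

```text
time_s: 17.8
eef_pos: [0.4651, 0.0778, 0.0099]
eef_rot: [0.184, 0.983, 0.0, 0.0]
ft_force: [-0.0, 1.9, 3.9]
finger_gap: 0.0589
gripper_force: 25.0
```

>>> move_arm([
  [0,0,0.2,0,5.5],
  [0,0,0.6,0,5.5],
  [0,0,1.2,0,5.5],
  [0,0,1.5,0,5.5],
  [0,0,1.5,0,5.5],
])

```text
time_s: 18.42
eef_pos: [0.4649, 0.0776, 0.061]
eef_rot: [0.184, 0.983, 0.0, 0.0]
ft_force: [-0.2, -0.2, -2.7]
finger_gap: 0.0584
gripper_force: 25.0
```

>>> move_arm([
  [0.8,0.85,0.3,0,5.5],
  [1.6,1.7,0,0,5.5],
  [2.4,2.5,0,0,5.5],
  [2.8,3,0,0,5.5],
  [2.8,3,0,0,5.5],
])

```text
time_s: 19.05
eef_pos: [0.5698, 0.1897, 0.0625]
eef_rot: [0.184, 0.983, 0.0, -0.0]
ft_force: [0.5, -0.7, -2.6]
finger_gap: 0.0585
gripper_force: 25.0
```

>>> move_arm([
  [2.5,2.6,0,0,5.5],
  [1.8,1.9,0,0,5.5],
  [1.1,1.3,-0.5,0,5.5],
  [0,0,-0.5,0,5.5],
  [0,0,0,0,5.5],
])

```text
time_s: 19.68
eef_pos: [0.6219, 0.2458, 0.0517]
eef_rot: [0.184, 0.983, -0.001, -0.001]
ft_force: [-1.0, -0.4, -2.1]
finger_gap: 0.0588
gripper_force: 25.0
```

>>> move_arm([
  [0.15,0,-1,0,5.5],
  [0,0,-1,0,5.5],
  [0,0,-0.7,0,5.5],
  [0,0,-0.4,0,5.5],
  [0,0,-0.2,0,5.5],
])

```text
time_s: 20.3
eef_pos: [0.6242, 0.2461, 0.0194]
eef_rot: [0.184, 0.983, -0.0, -0.0]
ft_force: [0.1, 0.2, -3.1]
finger_gap: 0.0584
gripper_force: 25.0
```

>>> move_arm([
  [0,0,-0.1,0,5.5],
  [0,0,-0.1,0,5.5],
  [0,0,-0.1,0,5.5],
  [0,0,0,0,5.5],
  [0,0,0,0,5.5],
])

```text
time_s: 20.92
eef_pos: [0.6243, 0.2461, 0.0167]
eef_rot: [0.184, 0.983, 0.0, 0.0]
ft_force: [-0.0, 0.7, -2.6]
finger_gap: 0.0582
gripper_force: 25.0
```

>>> move_arm([
  [0,0,-0.1,0,5.5],
  [0,0,-0.1,0,5.5],
  [0,0,-0.1,0,5.5],
  [0,0,0,0,5.5],
  [0,0,0,0,5.5],
])

```text
time_s: 21.55
eef_pos: [0.6243, 0.2461, 0.014]
eef_rot: [0.184, 0.983, 0.0, 0.0]
ft_force: [-3.2, -0.9, 4.8]
finger_gap: 0.0587
gripper_force: 25.0
```

>>> move_arm([
  [0,0,0,0,5.8],
  [0,0,0,0,6.1],
  [0,0,0,0,6.6],
  [0,0,0,0,7.2],
  [0,0,0,0,7.5],
])

```text
time_s: 22.18
eef_pos: [0.6243, 0.2461, 0.0135]
eef_rot: [0.184, 0.983, -0.0, 0.0]
ft_force: [-0.1, 0.6, 0.0]
finger_gap: 0.074
gripper_force: 0.0
```

>>> move_arm([
  [0,0,1,0,7.5],
  [0,0,2,0,7.5],
  [0,0,3,0,7.5],
  [0,0,3,0,7],
  [0,0,1,0,6.5],
])

```text
time_s: 22.8
eef_pos: [0.6253, 0.2465, 0.1169]
eef_rot: [0.184, 0.983, 0.001, 0.002]
ft_force: [-0.4, 0.1, 0.4]
finger_gap: 0.066
gripper_force: 0.0
```

>>> move_arm([
  [-1,-1.7,0,1,6],
  [-2,-3.4,0,1,5.5],
  [-2.5,-4.2,0,1,5.5],
  [-2.6,-4.3,0,1,5.5],
  [-2.6,-4.3,0,1,5.5],
])

```text
time_s: 23.42
eef_pos: [0.5161, 0.0659, 0.1136]
eef_rot: [0.141, 0.99, -0.0, -0.0]
ft_force: [0.5, -0.1, 0.4]
finger_gap: 0.055
gripper_force: 0.0
```

>>> move_arm([
  [-2.6,-4.3,0,1,5.5],
  [-2.6,-4.3,0,1,5.5],
  [-2.4,-4,0,0,5.5],
  [-1.4,-2.4,0,0,5.5],
  [-0.6,-1,0,0,5.5],
])

```text
time_s: 24.05
eef_pos: [0.4206, -0.0937, 0.1137]
eef_rot: [0.125, 0.992, 0.0, -0.0]
ft_force: [0.7, 0.2, -0.2]
finger_gap: 0.055
gripper_force: 0.0
```

Run:
```python
from h import *
d=snap('scene','g4.png')
print(robot.observe()['eef_pos'])
def cr(d,X): 
    u,v=proj(d,X).astype(int);print(u-30,v-30);return cv2.resize(d['img'][v-30:v+30,u-30:u+30,::-1],None,fx=6,fy=6,interpolation=2)
cv2.imwrite('pics/g4c.png',np.hstack([cr(d,(.6235,.246,.01)),cr(d,(.421,-.093,.05))]))
```

```text
[ 0.42057231 -0.09398615  0.11369276]
291 279
262 145
```

View pics/g4c.png

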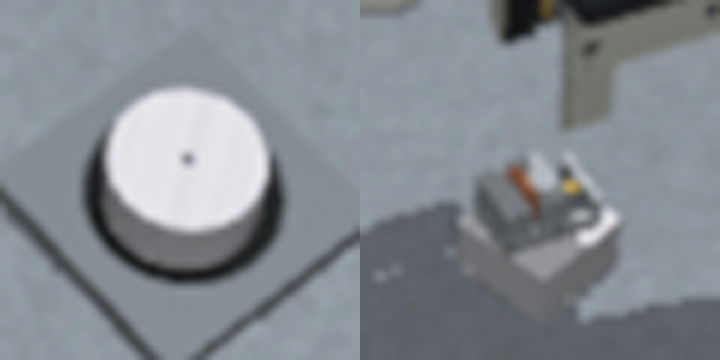

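The round riser sits flat and centred in its recess, with its hole at crop pixel (187,158). The vise is undisturbed below the fingers, with its strip at (525,190).

>>> move_arm([
  [0,0.05,-2,0,5.5],
  [0,0,-2,0,5.5],
  [0,0,-1.8,0,5.5],
  [0,0,-1,0,5.5],
  [0,0,-0.6,0,5.5],
])

```text
time_s: 24.72
eef_pos: [0.4215, -0.092, 0.0393]
eef_rot: [0.124, 0.992, 0.0, -0.0]
ft_force: [0.1, 0.1, -0.2]
finger_gap: 0.0551
gripper_force: 0.0
```

>>> move_arm([
  [0,0,0,0,4.8],
  [0,0,0,0,4.2],
  [0,0,0,0,3.6],
  [0,0,0,0,3.2],
  [0,0,0,0,2.8],
])

```text
time_s: 25.35
eef_pos: [0.4214, -0.0924, 0.0398]
eef_rot: [0.124, 0.992, -0.0, 0.0]
ft_force: [-0.7, -0.1, 4.0]
finger_gap: 0.0317
gripper_force: 24.9
```

>>> move_arm([
  [0,0,0.2,0,2.8],
  [0,0,0.5,0,2.8],
  [0,0,1,0,2.8],
  [0,0,1.5,0,2.8],
  [0,0,1,0,2.8],
])

```text
time_s: 25.98
eef_pos: [0.4215, -0.0925, 0.0827]
eef_rot: [0.124, 0.992, -0.0, 0.0]
ft_force: [1.3, 0.4, -0.5]
finger_gap: 0.032
gripper_force: 24.9
```

Run:
```python
from h import *
d=snap('scene','g5.png')
def cr(d,X): 
    u,v=proj(d,X).astype(int);print(u-30,v-30);return cv2.resize(d['img'][v-30:v+30,u-30:u+30,::-1],None,fx=6,fy=6,interpolation=2)
cv2.imwrite('pics/g5c.png',np.hstack([cr(d,(.421,-.093,.06)),cr(d,(.666,-.008,.01))]))
```

```text
262 142
208 219
```

View pics/g5c.png

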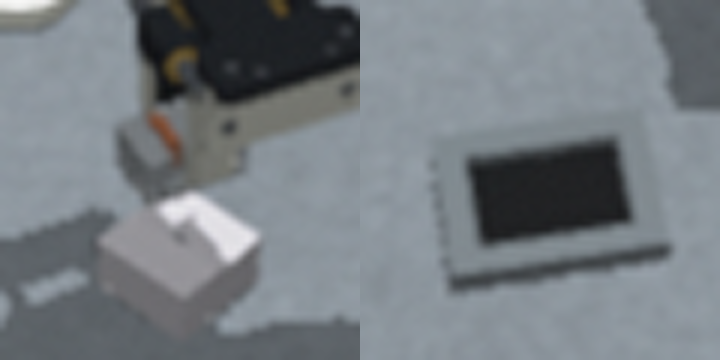

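The vise is held level over the square riser, with its strip at crop pixel (165,135). The oblong recess is empty, centred at about (550,190).

>>> move_arm([
  [1.2,0.4,0.3,-1,2.8],
  [2.4,0.8,0,-2,2.8],
  [3.2,1.1,0,-2,2.8],
  [3.8,1.4,0,-2,2.8],
  [3.8,1.4,0,-2,2.8],
])

```text
time_s: 26.65
eef_pos: [0.5669, -0.0404, 0.0842]
eef_rot: [0.202, 0.979, -0.0, -0.0]
ft_force: [0.1, -0.6, -1.1]
finger_gap: 0.0319
gripper_force: 24.9
```

>>> move_arm([
  [3.8,1.4,0,-2,2.8],
  [3,1.1,0,-1.4,2.8],
  [2,0.6,0,0,2.8],
  [1,0.3,-0.5,0,2.8],
  [0,0,-1,0,2.8],
])

```text
time_s: 27.28
eef_pos: [0.6634, -0.0071, 0.0687]
eef_rot: [0.23, 0.973, -0.0, -0.0]
ft_force: [-0.1, -0.7, -0.7]
finger_gap: 0.0315
gripper_force: 24.9
```

>>> move_arm([
  [0,0,-1.5,0,2.8],
  [0,0,-1.2,0,2.8],
  [0,0,-0.8,0,2.8],
  [0,0,-0.4,0,2.8],
  [0,0,0,0,2.8],
])

```text
time_s: 27.9
eef_pos: [0.6633, -0.0074, 0.0306]
eef_rot: [0.23, 0.973, -0.0, -0.0]
ft_force: [0.7, 0.4, -0.6]
finger_gap: 0.0317
gripper_force: 24.9
```

Run:
```python
from h import *
d=snap('scene','g6.png')
print(robot.observe()['eef_pos'])
u,v=proj(d,(.666,-.008,.02)).astype(int);print(u-35,v-35);cv2.imwrite('pics/g6c.png',cv2.resize(d['img'][v-35:v+35,u-35:u+35,::-1],None,fx=6,fy=6,interpolation=2))
```

```text
[ 0.66342803 -0.00739469  0.0308764 ]
203 211
```

View pics/g6c.png

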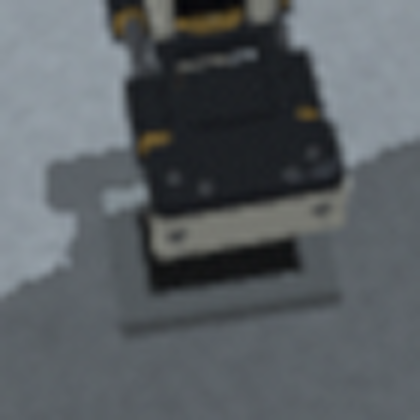

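The gripper hides the vise, but the recess edge at (145–300, 290) lines up with the gripper. Lowering it gently.

>>> move_arm([
  [0,0,-0.5,0,2.8],
  [0,0,-0.4,0,2.8],
  [0,0,-0.2,0,2.8],
  [0,0,-0.2,0,2.8],
  [0,0,-0.1,0,2.8],
])

```text
time_s: 28.58
eef_pos: [0.6633, -0.0074, 0.0165]
eef_rot: [0.23, 0.973, 0.0, -0.0]
ft_force: [-0.1, 0.1, -0.8]
finger_gap: 0.0316
gripper_force: 24.9
```

>>> move_arm([
  [0,0,-0.1,0,2.8],
  [0,0,-0.1,0,2.8],
  [0,0,-0.1,0,2.8],
  [0,0,0,0,2.8],
  [0,0,0,0,2.8],
])

```text
time_s: 29.2
eef_pos: [0.6633, -0.0074, 0.0139]
eef_rot: [0.23, 0.973, 0.0, 0.0]
ft_force: [-2.2, -0.1, 4.3]
finger_gap: 0.0316
gripper_force: 24.9
```

>>> move_arm([
  [0,0,0,0,3.1],
  [0,0,0,0,3.4],
  [0,0,0,0,4],
  [0,0,0,0,4.6],
  [0,0,0,0,5],
])

```text
time_s: 29.82
eef_pos: [0.6633, -0.0074, 0.0135]
eef_rot: [0.23, 0.973, -0.0, -0.0]
ft_force: [-0.3, 0.0, -0.1]
finger_gap: 0.0491
gripper_force: 0.0
```

>>> move_arm([
  [0,0,1,0,5],
  [0,0,2,0,6],
  [0,0,3,0,7],
  [-1,2,3,3,8],
  [-2.5,3,0,7,8.5],
])

```text
time_s: 30.45
eef_pos: [0.6301, 0.0426, 0.1078]
eef_rot: [0.144, 0.99, 0.0, 0.003]
ft_force: [0.0, 0.0, -0.4]
finger_gap: 0.0833
gripper_force: 0.0
```

>>> move_arm([
  [-3,4,0,7,8.8],
  [-3,4,0,7,8.8],
  [-2.5,3,0,7,8.8],
  [-1,1,0,2.5,8.8],
  [0,0,0,0,8.8],
])

```text
time_s: 31.08
eef_pos: [0.5336, 0.1628, 0.1046]
eef_rot: [-0.06, 0.998, 0.0, 0.001]
ft_force: [0.3, -1.0, -0.3]
finger_gap: 0.0879
gripper_force: 0.0
```

Run:
```python
from h import *
d=snap('scene','g7.png');t=snap('top','t7.png')
o=robot.observe();print(o['eef_pos'],o['eef_rot'],o['joint_positions'])
def cr(d,X): 
    u,v=proj(d,X).astype(int);print(u-25,v-25);return cv2.resize(d['img'][v-25:v+25,u-25:u+25,::-1],None,fx=7,fy=7,interpolation=2)
cv2.imwrite('pics/g7c.png',np.vstack([np.hstack([cr(d,(.666,-.008,.01)),cr(d,(.421,-.0945,.03))]),np.hstack([cr(t,(.666,-.008,.01)),cr(t,(.421,-.0945,.03))])]))
```

```text
[0.53422777 0.16191677 0.10413356] [-5.86751851e-02  9.98276983e-01  4.14228054e-06  5.36341306e-04] [ 2.10966123e-01  5.08192290e-01  1.72933162e+00 -1.96772869e-04
  9.03007225e-01 -1.47712626e+00]
213 224
266 155
253 141
287 233
```

View pics/g7c.png

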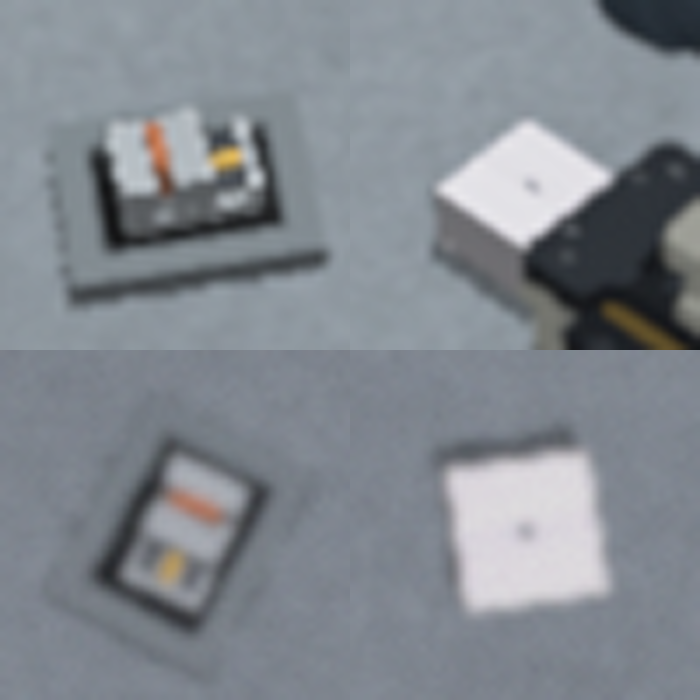

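The vise lies flat inside its recess, with its strip at (158,155) in the scene crop. The square riser is bare, with its hole at (526,530) in the top crop.

Run:
```python
from h import *
t=load('t7');w=t['img'][233:283,287:337];m=(w.mean(2)>175).astype(np.uint8)
k,l,s,c=cv2.connectedComponentsWithStats(m);i=1+s[1:,4].argmax();print(s[i])
cn=cv2.findContours((l==i).astype(np.uint8),0,1)[0][0][:,0]
P=np.array([ray(t,287+a,233+b,.03)[:2] for a,b in cn],np.float32)
print(ray(t,287+c[i][0],233+c[i][1],.03),cv2.minAreaRect(P))
print(ray(t,287+176/7-.43,233+180/7-.43,.03))
```

```text
[ 14  15  23  22 416]
[ 0.42108437 -0.09423913  0.03      ] ((0.42107880115509033, -0.09422140568494797), (0.05248836800456047, 0.05271204560995102), 7.431066513061523)
[ 0.421773   -0.09359637  0.03      ]
```

>>> move_arm([
  [-0.8,-1.8,0,0.7,8.8],
  [-1.6,-3.7,0,0,8.8],
  [-2,-4.6,0,0,8.8],
  [-2.1,-4.8,0,0,8.8],
  [-2,-4.6,0,0,8.8],
])

```text
time_s: 31.8
eef_pos: [0.4481, -0.0349, 0.1038]
eef_rot: [-0.065, 0.998, -0.0, 0.0]
ft_force: [0.5, 0.1, -0.4]
finger_gap: 0.088
gripper_force: 0.0
```

>>> move_arm([
  [-1.6,-3.6,0,0,8.8],
  [-0.9,-1.9,-1,0,8.8],
  [-0.3,-0.6,-1.5,0,8.8],
  [0,0,-1.5,0,8.8],
  [0,0,-1,0,8.8],
])

```text
time_s: 32.42
eef_pos: [0.4205, -0.0944, 0.0531]
eef_rot: [-0.065, 0.998, -0.0, -0.0]
ft_force: [0.8, 0.3, 0.5]
finger_gap: 0.0878
gripper_force: 0.0
```

>>> move_arm([
  [0,0,-1.5,0,8.8],
  [0,0,-1.2,0,8.8],
  [0,0,-1,0,8.8],
  [0,0,-0.5,0,8.8],
  [0,0,-0.1,0,8.8],
])

```text
time_s: 33.05
eef_pos: [0.4203, -0.0934, 0.0105]
eef_rot: [-0.066, 0.998, 0.0, -0.0]
ft_force: [0.2, -0.5, -0.1]
finger_gap: 0.0882
gripper_force: 0.0
```

>>> move_arm([
  [0,0,0,0,7.5],
  [0,0,0,0,6.5],
  [0,0,0,0,5.8],
  [0,0,0,0,5.2],
  [0,0,0,0,5],
])

```text
time_s: 33.67
eef_pos: [0.4203, -0.0933, 0.0107]
eef_rot: [-0.066, 0.998, 0.0, 0.0]
ft_force: [0.3, 1.7, 2.9]
finger_gap: 0.0541
gripper_force: 25.0
```

>>> move_arm([
  [0,0,0.2,0,5],
  [0,0,0.6,0,5],
  [0,0,1.2,0,5],
  [0,0,1.5,0,5],
  [0,0,1.5,0,5],
])

```text
time_s: 34.3
eef_pos: [0.4204, -0.0934, 0.062]
eef_rot: [-0.066, 0.998, -0.0, 0.0]
ft_force: [-0.4, -0.1, -2.2]
finger_gap: 0.054
gripper_force: 25.0
```

>>> move_arm([
  [0.2,1,0.3,0,5],
  [0.4,2,0,-1,5],
  [0.6,3.2,0,-2,5],
  [0.8,4,0,-3,5],
  [0.8,4.4,0,-3,5],
])

```text
time_s: 34.92
eef_pos: [0.4483, 0.0543, 0.0637]
eef_rot: [0.014, 1.0, 0.0, 0.0]
ft_force: [1.3, -0.9, -2.3]
finger_gap: 0.0537
gripper_force: 25.0
```

>>> move_arm([
  [0.8,4.4,0,-3,5],
  [0.8,4.4,0,-3,5],
  [0.8,4.4,0,-3,5],
  [0.8,4.4,0,-3,5],
  [0.8,4.4,0,-3,5],
])

```text
time_s: 35.55
eef_pos: [0.4878, 0.2747, 0.0636]
eef_rot: [0.144, 0.99, -0.0, -0.0]
ft_force: [0.8, 0.3, -2.4]
finger_gap: 0.0535
gripper_force: 25.0
```

>>> move_arm([
  [0.8,4.4,0,-3,5],
  [0.8,4.2,0,-3,5],
  [0.7,3.3,0,-1.5,5],
  [0.4,1.9,0,0,5],
  [0.1,0.8,0,0,5],
])

```text
time_s: 36.17
eef_pos: [0.5155, 0.4198, 0.0632]
eef_rot: [0.207, 0.978, -0.0, -0.0]
ft_force: [0.4, -0.3, -1.2]
finger_gap: 0.0537
gripper_force: 25.0
```

>>> move_arm([
  [0,0,-1,0,5],
  [0,0,-1,0,5],
  [0,0,-1,0,5],
  [0,0,-0.7,0,5],
  [0,0,-0.4,0,5],
])

```text
time_s: 36.8
eef_pos: [0.5162, 0.4184, 0.0221]
eef_rot: [0.208, 0.978, -0.0, -0.0]
ft_force: [-0.0, -0.8, -1.9]
finger_gap: 0.0536
gripper_force: 25.0
```

>>> move_arm([
  [0,0,-0.2,0,5],
  [0,0,-0.1,0,5],
  [0,0,-0.1,0,5],
  [0,0,-0.1,0,5],
  [0,0,0,0,5],
])

```text
time_s: 37.42
eef_pos: [0.5163, 0.4186, 0.0176]
eef_rot: [0.207, 0.978, 0.0, 0.0]
ft_force: [-0.1, -0.4, -2.0]
finger_gap: 0.0536
gripper_force: 25.0
```

>>> move_arm([
  [0,0,-0.1,0,5],
  [0,0,-0.1,0,5],
  [0,0,-0.1,0,5],
  [0,0,0,0,5],
  [0,0,0,0,5],
])

```text
time_s: 38.05
eef_pos: [0.5163, 0.4187, 0.0148]
eef_rot: [0.207, 0.978, 0.0, 0.0]
ft_force: [-1.5, -0.8, 2.4]
finger_gap: 0.0539
gripper_force: 25.0
```

>>> move_arm([
  [0,0,0,0,5.3],
  [0,0,0,0,5.6],
  [0,0,0,0,6.2],
  [0,0,0,0,6.8],
  [0,0,0,0,7],
])

```text
time_s: 38.67
eef_pos: [0.5163, 0.4186, 0.0146]
eef_rot: [0.207, 0.978, 0.0, 0.0]
ft_force: [0.4, 0.3, -0.2]
finger_gap: 0.0697
gripper_force: 0.0
```

>>> move_arm([
  [0,0,1,0,7],
  [0,0,2,0,7],
  [0,0,3,0,7],
  [-1,0,3,0,7],
  [-3,0,2,0,7],
])

```text
time_s: 39.3
eef_pos: [0.4771, 0.4189, 0.1277]
eef_rot: [0.208, 0.978, 0.001, 0.001]
ft_force: [-0.3, -0.1, 0.5]
finger_gap: 0.07
gripper_force: 0.0
```

>>> move_arm([
  [-4,0,1,0,7],
  [-4,0,0,0,7],
  [-4,0,0,0,7],
  [-2,0,0,0,7],
  [0,0,0,0,7],
])

```text
time_s: 39.92
eef_pos: [0.3361, 0.419, 0.1356]
eef_rot: [0.207, 0.978, 0.001, 0.0]
ft_force: [0.6, -0.0, 0.5]
finger_gap: 0.0698
gripper_force: 0.0
```

Run:
```python
from h import *
d=snap('scene','g8.png')
cv2.imwrite('pics/g8c.png',cv2.resize(d['img'][100:380,140:500,::-1],None,fx=2.1,fy=2.1,interpolation=2))
```

```text
(no output)
```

View pics/g8c.png

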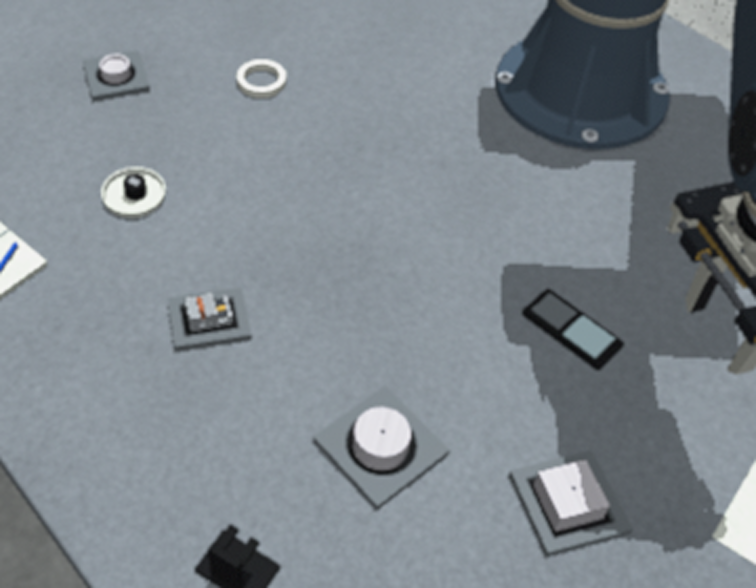

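All five pieces are in their places: cup holder (115,68), specimen (135,185), vise (208,312), round riser (382,438), square riser (572,495). I'll check the square riser's offset, then hand in.

Run:
```python
from h import *
d=load('g8')
p=ray(d,140+574/2.1-.3,100+488/2.1-.3,.034)[:2];e=np.hypot(*(p-[.5168,.4187]));print(p,e)
if e<.009: print(robot.hand_in())
```

```text
[0.51864016 0.41806837] 0.00194554535786206
the job is handed in; nothing more can be done
None
```

Job handed in at about 40 s of the 128 s: in the last picture all five pieces stand upright in their own places with the arm clear; the hand-in returned no verdict, and I measured only the square riser (about 2 mm off centre) and the specimen (about 2 mm).

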